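# Lift the retaining ring of a filter holder

### The job

Take the hooked pick from its rack, put its tip under the lug at the end of the split retaining ring of the filter holder with the square base, and lift that end out of its groove until it stands up 30 mm or more above the rim. Use only the pick on the holder, not the fingers, and leave the ring of the round-based holder down. Then put the pick back hanging upright in its rack and let go.

Things in the scene. Friction and masses are not known exactly. Their poses are not given: they have to be found in the camera images.
- square_holder: Fixed aluminium filter holder: square base plate 118 x 118 x 8 mm, on it a round open cup 106 mm across, rim 42.5 mm above the worktop, inner radius 40 mm, white floor at 14 mm. A split 5 mm wire ring (mean radius 45 mm) lies in the open groove at its mouth; its lugged end is at +x, a keeper block at -x (top 47 mm up) holds its other side. Origin: centre of the underside, z up.
- square_ring_lug (a point): Inner edge of the lug on that ring's end, mid-width, mid-thickness; when down 24 mm from the holder's axis, 39.5 mm above the worktop. The flat lug (16 mm wide, 4 mm thick, 22 mm long) points inward over the cup with 23 mm free below it. x: from the keeper towards the lug; z: the ring's normal. Beside the lug is a 40 degree gap in the ring.
- square_ring (a joint): Angle (rad) of that ring about the keeper, a line along the holder's y, 45 mm from its axis at -x, 39.5 mm above the worktop: 0 down in the groove, grows as the lug end rises, stop at 1.1. Stiff (about 2 N at the lug), stays where left. The lug's inner edge, 69 mm from that line, is 30 mm up at 0.45 rad and has then moved 7 mm towards the keeper.
- round_ring (a joint): The same for the ring of the other filter holder, which is alike but stands on a round base disc 128 mm across. It stays down at 0.
- pick: Hooked pick, loose, about 80 g, hanging upright in its rack. Origin: on the shank's axis at the collar's underside; z up, x the way the toe points. Grey square handle 20 x 20 mm, 5 to 65 mm above the origin; collar 44 x 44 x 5 mm; steel shank 7 mm thick down to 78 mm below the origin; at its foot a flat toe 7 mm wide, 5 mm thick, ending 20 mm from the shank's axis.
- pick_handle (a point): Centre of the pick's handle, 35 mm above the pick's origin, where to grip it across two flat sides. Axes as the pick's.
- pick_tip (a point): End of the pick's toe, half-way through its thickness: 20 mm along x and 75 mm below the pick's origin. Axes as the pick's.
- rack: Rack fixed to the worktop: grey base 90 x 84 x 8 mm, two upright parallel aluminium plates along its x, 70 mm long, 12 mm thick, 24 mm apart, tops 100 mm above the worktop. The pick's collar rests on their tops, shank and toe hang between them, the toe along the gap to +x. Origin: centre of the underside, z up.
- rack_seat (a point): Centre of the rack between the plates at the height of their tops (100 mm), where the pick's origin lies when it hangs in the rack. Axes as the rack's.

How it is judged:
On the way, in this order (a step that is already met when the one before it is completed fails the run):
1. the pick has been lifted out of the rack (z of pick in the frame of rack above 0.12 m), for 0.1 s.
2. the pick, under the lug, holds the ring's end up out of its groove (value of joint square_ring above 0.3 rad and contact force between pick and square_holder above 0.2 N), for 0.05 s.
At the end, for the whole second after the job is handed in: The square-based holder's ring is swung up by more than 0.30 rad (lug over 20 mm up), the other holder's ring is down (below 0.08 rad), and the pick, let go and at rest, hangs in its rack, collar on the plates, within 20 mm of the rack's centre and upright within 10 degrees (value of joint square_ring above 0.3 rad and not (value of joint round_ring above 0.08 rad) and horizontal distance between pick and rack_seat below 0.02 m and z of pick in the frame of rack_seat between -0.01 and 0.012 m and angle between pick's own z axis and vertical below 0.18 rad and linear speed of pick below 0.02 m/s and contact force between the fingers and pick below 0.05 N); the robot touches nothing.
It fails at once if the fingers press on the square-based holder or its ring (contact force between the fingers and square_holder above 1 N).
It fails at once if the round-based holder's ring is lifted (value of joint round_ring above 0.08 rad).
It also fails if it takes over 48 s, if anything falls off the work surface, if the arm or the gripper's body presses on something with over 40 N, if the wrist force passes 120 N, or if a joint passes its speed limit or range.

### The arm

A 6-joint arm with a two-finger parallel gripper is mounted at the origin on a cart in front of the work surface, level with it; the furniture and walls round the work are solid. World frame = base frame: x ahead of the robot, y to its left, z up, the work surface at z = 0. Lengths are in m, angles in rad, forces in N, time in s.
With the tool pointing down it reaches from about 0.25 to 0.775 m from the base axis. Payload 4 kg.
Tool frame: the origin (TCP) lies on the centre line of the jaws, within the pads' length; the fingertips stand 25 mm ahead of it and the grasp point (between the pads) lies 6 mm ahead of it; z points along the fingers, y is the line along which they close (so a half turn about z gives the same grasp; the last joint's range is limited). The gripper opens to 94 mm and grips with 3 to 60 N. Pads are 16 mm wide; open, the fingers measure 119 mm over their backs; the gripper's body (75 mm by 177 mm) begins 78 mm behind the grasp point.
Start: joints at [-1.423, 0.087, 1.371, -0, 1.684, -0.103], TCP at [0.136, -0.533, 0.231] pointing down, gripper open.
Joint ranges: [-3.1, 3.1], [-0.76, 2.03], [0.27, 2.55], [-1.08, 4.22], [0.17, 2.65], [-2.57, 2.57]. Speed limits (rad/s): [2.79, 2.79, 3.14, 3.14, 3.14, 3.14].

### API

Orientations are given as [roll, pitch, yaw] about the fixed x, y, z axes, in that order (R = Rz(yaw) Ry(pitch) Rx(roll)).
In Python, from bench import robot, imaging gives the robot as it stands. The module is installed in compiled form; this text tells all that it offers.
- The arm moves only by the tool drive_tool, never from a script. Its argument "series" is a list of rows, each a list of 3 entries, a list of its own where there are three numbers: the finger opening in m, from 0 to 0.094, then the shift along the tool's x, y, z in m, then the turn, a rotation vector about the tool's x, y, z in rad. A call has 1 to 5 rows; each row is the pose to reach, as a shift and turn from the pose commanded when the call began, along the tool's axes at that moment; what a row does not reach only later rows make up. A row lasts 1/8 s, in which the tool goes at most 62.5 mm and 10.7 degrees, less where a joint would pass 70% of its speed; a pose out of reach is approached as far as the arm can. A call with a gripper value outside its range is refused whole. The fingers move at their own pace and stop on an object; the grip force is fixed at half the most. Time passes only in rows, so rows that repeat a pose let the fingers close. It gives the time, the measured TCP pose, the force, the opening and the grip force at its end, in the units of the state.
- robot.get_obs(): the state, without advancing time (a new reading comes with each control period).
- imaging.snapshot(name): name is "scene" or "top"; returns the picture (420x560x3 uint8, red, green, blue); there is no depth.
- imaging.get_calibration(name): a dict with "intrinsics" (3x3 intrinsics, pixels), "position" and "rotation" of the camera in the world. Camera axes: x right, y up, looking along -z (the intrinsics and any distortion apply to the point x, -y, -z); pixel columns grow to the right and rows downward; lengths in m; the calibration is good to about 2 mm. A picture is of the moment at which its call begins. get_calibration takes no time and is no camera call.
- robot.close_job(): hands the job in; it is judged then, once.
The state is a dict: "time": time; "joint_positions": joint angles; "qvel": joint speeds; "joint_torque": joint torques, N m; "tool_pos": TCP position; "ee_rot": TCP orientation; "wrist_force": force on the tool from outside, world axes, zero at the start; "wrist_torque": the same for the moment, N m; "width": finger opening in m; "finger_force": force on a finger pad.
Only numpy, scipy, OpenCV 4.12 (cv2) and the standard library are available. Lean on these libraries where they do the work, as an engineer would, in place of code of your own. Each camera call takes 0.05 s, during which the arm holds its last target. There are 200 camera calls.

## Working session

There is one attempt and no reset: what is moved stays moved. The work goes in short steps, Python scripts to look and compute and a tool call to move; the robot and the scene stay as the last step left them, time stands still between calls to the robot, and variables do not carry over. Pictures are saved under pics/ and viewed, at most 13 in all, crops included, and the job is handed in when it is done.

Besides the shell and the picture viewer there is one more tool, called after "Call:" as name(argument=value, ...) on one line, values as JSON. drive_tool: Moves the arm, as the interface text tells. Its arguments: {"type":"object","properties":{"series":{"type":"array"}},"required":["series"]}

```bash
mkdir -p pics; python3 - <<'E'
from bench import robot, imaging
import cv2
print(robot.get_obs())
for n in("scene","top"):
    im=imaging.snapshot(n); cv2.imwrite(f"pics/{n}0.png",im[:,:,::-1]); c=imaging.get_calibration(n); print(n,c)
E
```

```text
{'time': 0.0, 'joint_positions': array([-1.42310440e+00,  8.79465899e-02,  1.37225192e+00, -2.86372804e-05,
        1.68358483e+00, -1.03122489e-01]), 'qvel': array([-0.00221597, -0.00221164, -0.00135716, -0.00074746, -0.00062655,
        0.00017518]), 'joint_torque': array([-3.00744050e-04, -3.40185821e+01, -3.02423573e+01,  7.17488257e-02,
        3.31139588e-02, -1.53741539e-04]), 'tool_pos': array([ 0.13640763, -0.53230654,  0.2293099 ]), 'ee_rot': array([-3.13941068e+00, -1.97196923e-04,  2.50811004e-01]), 'wrist_force': array([-1.1066656 , -0.16541036,  0.31179969]), 'wrist_torque': array([-0.00271939, -0.01195674,  0.03112974]), 'finger_force': 0.0, 'width': 0.09410490193201972}
scene {'intrinsics': array([[530.74374618,   0.        , 282.72357721],
       [  0.        , 530.74374618, 217.41777945],
       [  0.        ,   0.        ,   1.        ]]), 'position': array([ 0.88180712, -0.78211485,  1.16489118]), 'rotation': array([ 0.68301781, -0.00179219,  0.45891996])}
top {'intrinsics': array([[389.16041446,   0.        , 285.76674538],
       [  0.        , 389.16041446, 214.38023387],
       [  0.        ,   0.        ,   1.        ]]), 'position': array([ 0.44489641, -0.00876239,  0.94910174]), 'rotation': array([ 8.08305831e-02,  1.52239844e-03, -1.55792825e+00])}
```

View pics/scene0.png

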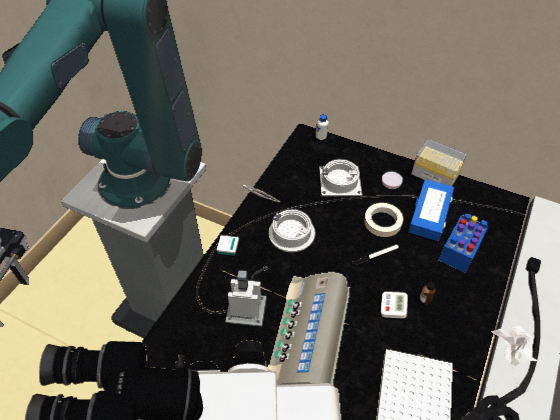

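View pics/top0.png

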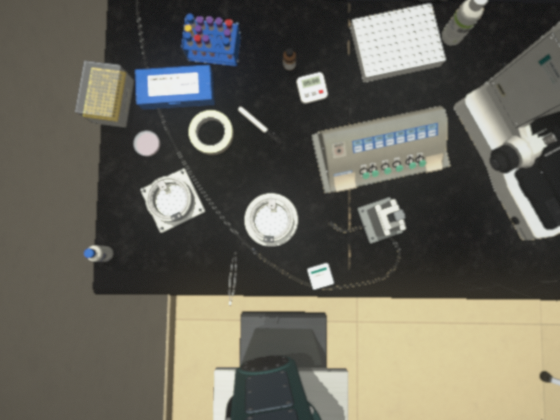

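The scene view shows the square holder at (340,178), the round holder at (292,230) and the rack with the pick at (246,300). In the top view they are at (172,200), (271,219) and (381,220). Next I'll enlarge the square holder and the rack.

```bash
cat > h.py <<'E'
import numpy as np, cv2
from scipy.spatial.transform import Rotation as R
from bench import robot, imaging
def cam(n):
    c=imaging.get_calibration(n); return c["intrinsics"],np.array(c["position"]),R.from_euler('xyz',c["rotation"]).as_matrix()
def proj(n,P):
    K,p,M=cam(n); q=(np.atleast_2d(P)-p)@M; q=q*[1,-1,-1]; u=q@K.T; return u[:,:2]/u[:,2:]
def ray(n,uv,z):
    K,p,M=cam(n); d=np.linalg.inv(K)@[uv[0],uv[1],1]; d=M@(d*[1,-1,-1]); return p+d*(z-p[2])/d[2]
def crop(im,c,h,w,s):
    x,y=int(c[0]-w/2),int(c[1]-h/2); return cv2.resize(im[y:y+h,x:x+w],None,fx=s,fy=s,interpolation=cv2.INTER_CUBIC),(x,y)
E
python3 - <<'E'
from h import *
t=cv2.imread("pics/top0.png"); s=cv2.imread("pics/scene0.png")
for n,q in(("top",[(172,200),(271,219),(381,220)]),("scene",[(340,178),(292,230),(246,300)])):
    for u in q: print(n,u,ray(n,u,.04).round(3))
A=[crop(t,(172,200),75,100,4),crop(s,(340,178),75,100,4),crop(t,(381,220),75,100,4),crop(s,(246,298),75,100,4)]
print([a[1] for a in A])
cv2.imwrite("pics/c1.png",np.vstack([np.hstack([A[0][0],A[1][0]]),np.hstack([A[2][0],A[3][0]])]))
E
```

```text
top (172, 200) [0.549 0.262 0.04 ]
top (271, 219) [0.507 0.028 0.04 ]
top (381, 220) [ 0.508 -0.229  0.04 ]
scene (340, 178) [0.562 0.246 0.04 ]
scene (292, 230) [0.52  0.011 0.04 ]
scene (246, 300) [ 0.513 -0.232  0.04 ]
[(122, 162), (290, 140), (331, 182), (196, 260)]
```

View pics/c1.png

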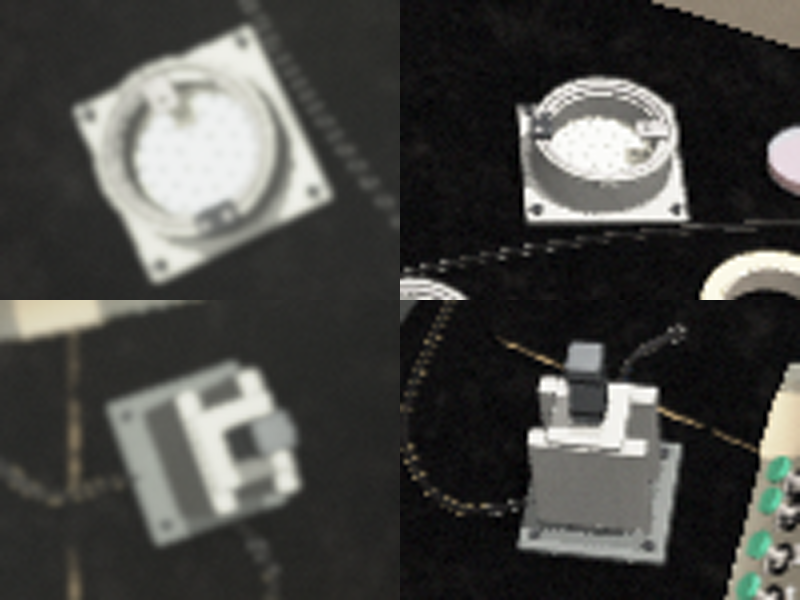

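Top crop (4x): the square base corners are at (75,107), (250,27), (332,200) and (160,283), with the lug at (160,97) and the keeper at (215,217). The rack base corners are at (107,405), (240,362), (300,487) and (158,546), and the pick handle top is at (275,432). The scene crop agrees, so I'll fit both poses.

```bash
cat > fit.py <<'E'
from h import *
from scipy.optimize import least_squares
off={'ts':("top",122,162),'ss':("scene",290,140),'tr':("top",331,182),'sr':("scene",196,260)}
def px(k,u): n,x,y=off[k]; return n,(x+(u[0]+.5)/4-.5,y+(u[1]+.5)/4-.5)
sq=[('ts',(75,107),(59,59,8)),('ts',(250,27),(59,-59,8)),('ts',(332,200),(-59,-59,8)),('ts',(160,283),(-59,59,8)),
('ts',(160,97),(35,0,41.5)),('ts',(215,217),(-45,0,47)),
('ss',(129,221),(-59,-59,8)),('ss',(288,219),(59,-59,8)),('ss',(252,130),(35,0,41.5)),('ss',(141,125),(-45,0,44))]
rk=[('tr',(107,105),(45,42,8)),('tr',(240,62),(45,-42,8)),('tr',(158,246),(-45,42,8)),('tr',(300,187),(-45,-42,8)),
('sr',(119,250),(-45,-42,8)),('sr',(266,263),(45,-42,8)),('sr',(282,145),(45,42,8)),
('tr',(275,132),(0,0,165)),('sr',(187,48),(0,0,165))]
def W(p,P): P=np.array(P)/1000; c,s=np.cos(p[2]),np.sin(p[2]); return np.stack([p[0]+c*P[...,0]-s*P[...,1],p[1]+s*P[...,0]+c*P[...,1],P[...,2]],-1)
def fit(L,p0):
    f=lambda p:np.ravel([proj(px(k,u)[0],W(p,P))[0]-px(k,u)[1] for k,u,P in L])
    r=least_squares(f,p0,loss='soft_l1'); return r.x,r.fun.reshape(-1,2)
if __name__=="__main__":
    for L,p0 in((sq,[.55,.25,.43]),(rk,[.51,-.23,.35])):
        p,e=fit(L,p0); print(p.round(4)); print(e.round(1).tolist())
        for k in set(l[0][0] for l in L):
            M=[l for l in L if l[0][0]==k]; print(k,fit(M,p0)[0].round(4))
E
python3 fit.py
```

```text
[0.5528 0.2697 0.4714]
[[0.1, 0.7], [0.1, -0.5], [0.2, -0.7], [-0.9, 0.1], [0.5, -0.8], [0.4, -0.7], [-1.2, -0.8], [-0.5, -0.6], [-0.5, -0.9], [0.1, -0.0]]
t [0.552  0.27   0.4664]
s [0.5548 0.2682 0.4783]
[ 0.5127 -0.2364  0.3659]
[[0.4, -0.2], [-0.6, -1.3], [1.1, -0.6], [-2.0, 2.1], [-0.5, -0.3], [-0.3, -0.4], [-0.4, -1.0], [0.0, -0.9], [-0.3, 1.5]]
t [ 0.5115 -0.2365  0.3616]
s [ 0.5137 -0.2364  0.3573]
```

```bash
cat >> h.py <<'E'
def d(a,b):
    "tool-frame shift/turn from pose a to b, each (x,y,z,yaw), tool down"
    f=lambda y:R.from_euler('xyz',[np.pi,0,y])
    A,B=f(a[3]),f(b[3]); return A.inv().apply(np.array(b[:3])-a[:3]).round(4),(A.inv()*B).as_rotvec().round(4)
E
python3 - <<'E'
from h import *
s=(.136,-.533,.231,.251)
a=(.30,-.26,.24,.363)
print(d(s,a)); print(d(a,(.512,-.2365,.22,.363)))
E
```

```text
(array([ 0.2267, -0.2237, -0.009 ]), array([-0.   ,  0.   , -0.112]))
(array([0.2065, 0.0533, 0.02  ]), array([0., 0., 0.]))
```

Call:
drive_tool(series=[[0.094,[0.04,-0.04,-0.005],[0,0,-0.02]],[0.094,[0.085,-0.084,-0.009],[0,0,-0.05]],[0.094,[0.13,-0.129,-0.009],[0,0,-0.08]],[0.094,[0.175,-0.174,-0.009],[0,0,-0.112]],[0.094,[0.2,-0.198,-0.009],[0,0,-0.112]]])

```text
time: 0.72
tool_pos: [0.2818, -0.2889, 0.2393]
ee_rot: [-3.141, -0.0, 0.365]
wrist_force: [0.8, -0.9, -0.3]
width: 0.0939
finger_force: 0.0
```

```bash
python3 - <<'E'
from h import *
a=(.2805,-.2915,.24,.363)
print(d(a,(.512,-.2365,.22,.363)),d(a,(.512,-.2365,.2,.363)))
E
```

```text
(array([0.2359, 0.0308, 0.02  ]), array([0., 0., 0.])) (array([0.2359, 0.0308, 0.04  ]), array([0., 0., 0.]))
```

Call:
drive_tool(series=[[0.094,[0.05,0.007,0.005],[0,0,0]],[0.094,[0.1,0.013,0.01],[0,0,0]],[0.094,[0.15,0.02,0.015],[0,0,0]],[0.094,[0.2,0.026,0.02],[0,0,0]],[0.094,[0.236,0.031,0.02],[0,0,0]]])

```text
time: 1.35
tool_pos: [0.5141, -0.2354, 0.2179]
ee_rot: [-3.14, 0.002, 0.364]
wrist_force: [-0.0, -0.2, -0.6]
width: 0.094
finger_force: 0.0
```

Call:
drive_tool(series=[[0.094,[0,0,0],[0,0,0]],[0.094,[0,0,0.01],[0,0,0]],[0.094,[0,0,0.02],[0,0,0]],[0.094,[0,0,0.02],[0,0,0]]])

```text
time: 1.85
tool_pos: [0.5112, -0.2366, 0.198]
ee_rot: [-3.14, 0.002, 0.362]
wrist_force: [0.2, 1.3, 0.9]
width: 0.0939
finger_force: 0.0
```

```bash
python3 - <<'E'
from h import *
o=robot.get_obs(); print(o["tool_pos"],o["ee_rot"],o["wrist_force"])
t=imaging.snapshot("top")[:,:,::-1]; s=imaging.snapshot("scene")[:,:,::-1]
A=[crop(t,(391,220),75,100,4),crop(s,(246,290),75,100,4)]
cv2.imwrite("pics/c2.png",np.hstack([a[0] for a in A]))
E
```

```text
[ 0.51121922 -0.23664564  0.19801893] [-3.13962049e+00  1.87185607e-03  3.61536489e-01] [0.18382862 1.26004078 0.85256412]
```

View pics/c2.png

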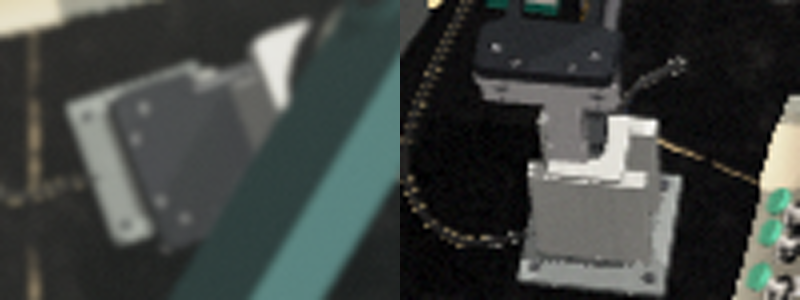

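The crop shows the gripper square to the rack, with the near finger at (568,135) in front of the handle. I'll descend 57 mm and grip.

Call:
drive_tool(series=[[0.094,[0,0,0.02],[0,0,0]],[0.094,[0,0,0.04],[0,0,0]],[0.094,[0,0,0.055],[0,0,0]],[0.094,[0,0,0.058],[0,0,0]],[0.094,[0,0,0.058],[0,0,0]]])

```text
time: 2.58
tool_pos: [0.5129, -0.2368, 0.1419]
ee_rot: [3.141, -0.0, 0.363]
wrist_force: [-0.1, -1.0, 0.5]
width: 0.094
finger_force: 0.0
```

Call:
drive_tool(series=[[0.01,[0,0,0],[0,0,0]],[0.01,[0,0,0],[0,0,0]],[0.01,[0,0,0],[0,0,0]],[0.01,[0,0,0],[0,0,0]],[0.01,[0,0,0],[0,0,0]]])

```text
time: 3.2
tool_pos: [0.5127, -0.2366, 0.1415]
ee_rot: [3.142, 0.0, 0.363]
wrist_force: [0.1, -0.0, -0.6]
width: 0.0474
finger_force: 0.0
```

Call:
drive_tool(series=[[0.01,[0,0,0],[0,0,0]],[0.01,[0,0,0],[0,0,0]],[0.01,[0,0,0],[0,0,0]],[0.01,[0,0,0],[0,0,0]],[0.01,[0,0,0],[0,0,0]]])

```text
time: 3.82
tool_pos: [0.5127, -0.2365, 0.1415]
ee_rot: [-3.141, 0.0, 0.363]
wrist_force: [-0.4, 0.6, -0.1]
width: 0.0199
finger_force: 30.0
```

Call:
drive_tool(series=[[0.01,[0,0,-0.03],[0,0,0]],[0.01,[0,0,-0.065],[0,0,0]],[0.01,[0,0,-0.1],[0,0,0]],[0.01,[0,0,-0.13],[0,0,0]],[0.01,[0,0,-0.148],[0,0,0]]])

```text
time: 4.45
tool_pos: [0.513, -0.2368, 0.2912]
ee_rot: [3.14, -0.001, 0.363]
wrist_force: [0.4, -0.2, -1.8]
width: 0.0197
finger_force: 30.0
```

```bash
python3 - <<'E'
from h import *
o=robot.get_obs(); print(o["tool_pos"],o["ee_rot"],o["wrist_force"],o["width"])
s=imaging.snapshot("scene")[:,:,::-1]
P=W=o["tool_pos"]+[0,0,-.041-.075]; print(proj("scene",P),proj("scene",P+.02*np.array([np.cos(.363),np.sin(.363),0])))
c=crop(s,(246,260),100,133,6); print(c[1]); cv2.imwrite("pics/c3.png",c[0])
E
```

```text
[ 0.51303543 -0.23682837  0.29120975] [ 3.13971332e+00 -1.27964619e-03  3.62745059e-01] [ 0.36282615 -0.20092594 -1.76869346] 0.019689274343117617
[[241.83802735 270.80342009]] [[250.76648788 271.5365024 ]]
(179, 210)
```

View pics/c3.png

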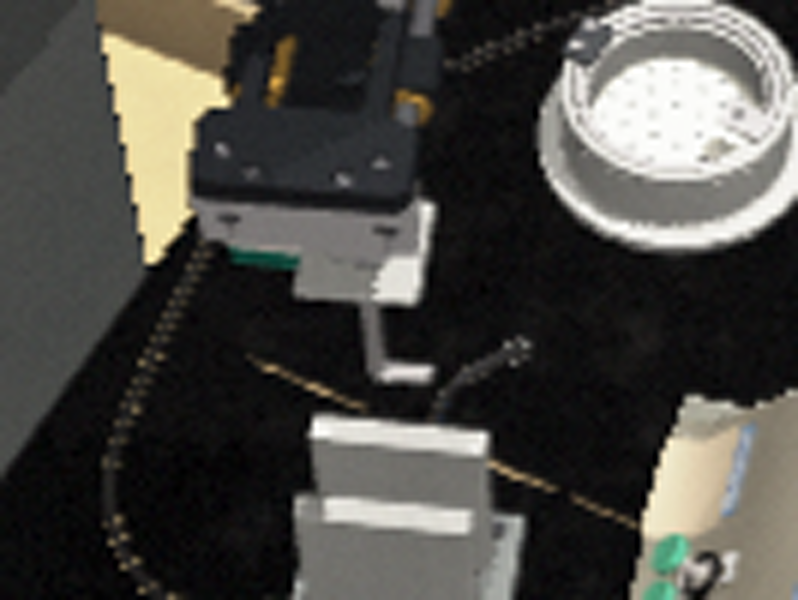

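The toe points to the right at crop (434,374), along +x at yaw 0.363. That is within 1 mm of the prediction. Next I'll go over the square holder.

```bash
python3 - <<'E'
from h import *
a=(.512,-.2365,.29,.363); b=(.512,.015,.29,.417); c=(.5475,.267,.25,.4714)
print(d(a,b)); print(d(b,c))
E
```

```text
(array([ 0.0893, -0.2351, -0.    ]), array([-0.   ,  0.   , -0.054]))
(array([ 0.1345, -0.216 ,  0.04  ]), array([ 0.    ,  0.    , -0.0544]))
```

Call:
drive_tool(series=[[0.01,[0.014,-0.038,0],[0,0,0]],[0.01,[0.031,-0.083,0],[0,0,-0.014]],[0.01,[0.05,-0.132,0],[0,0,-0.027]],[0.01,[0.069,-0.182,0],[0,0,-0.04]],[0.01,[0.089,-0.235,0],[0,0,-0.054]]])

```text
time: 5.12
tool_pos: [0.512, 0.0162, 0.288]
ee_rot: [-3.141, 0.002, 0.417]
wrist_force: [0.7, -0.4, -1.4]
width: 0.0198
finger_force: 30.0
```

Call:
drive_tool(series=[[0.01,[0.032,-0.052,0.01],[0,0,-0.014]],[0.01,[0.064,-0.103,0.02],[0,0,-0.027]],[0.01,[0.095,-0.153,0.03],[0,0,-0.04]],[0.01,[0.12,-0.193,0.04],[0,0,-0.054]],[0.01,[0.1345,-0.216,0.04],[0,0,-0.0544]]])

```text
time: 5.75
tool_pos: [0.547, 0.2688, 0.2459]
ee_rot: [-3.141, 0.005, 0.474]
wrist_force: [-0.7, 0.2, -0.2]
width: 0.0198
finger_force: 30.0
```

Call:
drive_tool(series=[[0.01,[0,0,0],[0,0,0]],[0.01,[0,0,0.02],[0,0,0]],[0.01,[0,0,0.04],[0,0,0]],[0.01,[0,0,0.04],[0,0,0]]])

```text
time: 6.25
tool_pos: [0.547, 0.2649, 0.2068]
ee_rot: [3.142, 0.005, 0.47]
wrist_force: [-0.4, -0.1, -1.0]
width: 0.0199
finger_force: 30.0
```

```bash
python3 - <<'E'
from h import *
o=robot.get_obs(); p=o["tool_pos"]; y=o["ee_rot"][2]; print(p,o["ee_rot"],o["wrist_force"],o["width"])
f=np.array([np.cos(y),np.sin(y),0])
s=imaging.snapshot("scene")[:,:,::-1]; t=imaging.snapshot("top")[:,:,::-1]
q=p-[0,0,.1165]
for n,h in(("scene",s),("top",t)): print(n,proj(n,[q,q+.02*f]).round(1).tolist())
A=[crop(t,(172,200),100,100,4),crop(s,(340,170),100,100,4)]; print([a[1] for a in A])
cv2.imwrite("pics/c4.png",np.hstack([a[0] for a in A]))
E
```

```text
[0.54698243 0.26489395 0.20681364] [3.14156665 0.00549928 0.46978139] [-0.41082584 -0.09314666 -0.97484979] 0.01985389528384746
scene [[339.2, 159.9], [346.2, 159.8]]
top [[163.8, 198.2], [160.1, 190.2]]
[(122, 150), (290, 120)]
```

View pics/c4.png

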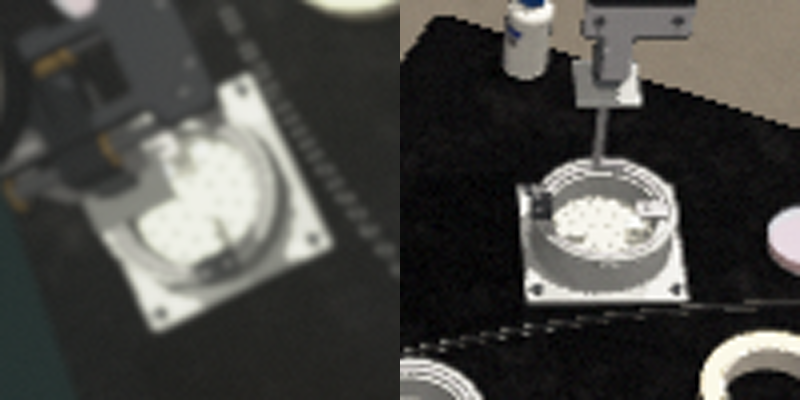

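The shank foot sits at crop (598,160), as predicted, above the cup and clear of the lug at (652,210). I'll descend into the cup.

Call:
drive_tool(series=[[0.01,[0,0,0.018],[0,0,0]],[0.01,[0,0,0.036],[0,0,0]],[0.01,[0,0,0.052],[0,0,0]],[0.01,[0,0,0.067],[0,0,0]],[0.01,[0,0,0.067],[0,0,0]]])

```text
time: 6.98
tool_pos: [0.547, 0.2663, 0.14]
ee_rot: [-3.141, 0.004, 0.471]
wrist_force: [-1.4, 0.2, -0.6]
width: 0.0199
finger_force: 30.0
```

```bash
python3 - <<'E'
from h import *
import fit
o=robot.get_obs(); p=o["tool_pos"]; y=o["ee_rot"][2]; print(p,o["ee_rot"],o["wrist_force"],o["width"])
f=np.array([np.cos(y),np.sin(y),0]); q=p-[0,0,.1165]
s=imaging.snapshot("scene")[:,:,::-1].copy()
print(proj("scene",[q,q+.02*f]).round(1).tolist())
c,o0=crop(s,(343,177),75,100,8); 
h=(.5528,.2697,.4714)
for P in [(24,-8,41.5),(24,8,41.5),(46,8,41.5),(46,-8,41.5)]:
    u=(proj("scene",fit.W(h,P))[0]-o0+.5)*8-.5; cv2.circle(c,tuple(int(v) for v in u),3,(0,0,255),-1)
for P in (q,q+.02*f):
    u=(proj("scene",P)[0]-o0+.5)*8-.5; cv2.circle(c,tuple(int(v) for v in u),3,(0,255,0),-1)
cv2.imwrite("pics/c5.png",c); print(o0)
E
```

```text
[0.54698456 0.26626439 0.14001682] [-3.14122349  0.00420944  0.47125058] [-1.37869993  0.15310128 -0.58757733] 0.019868663895304756
[[337.5, 175.7], [344.2, 175.7]]
(293, 139)
```

View pics/c5.png

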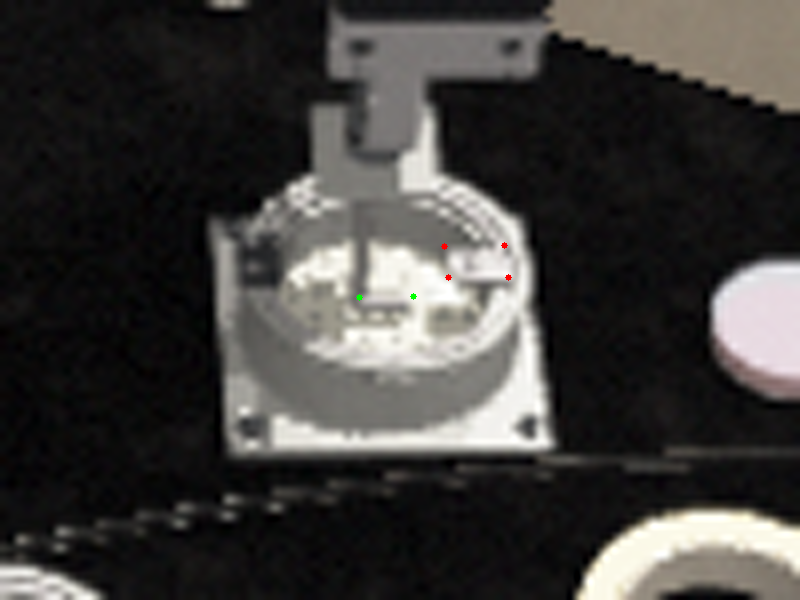

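The toe is seen at (365–410,297), on the predicted green dots, and the lug at (450–510,250–285). I'll slide the toe under the lug.

Call:
drive_tool(series=[[0.01,[0.004,0,0],[0,0,0]],[0.01,[0.009,0,0],[0,0,0]],[0.01,[0.013,0,0],[0,0,0]],[0.01,[0.017,0,0],[0,0,0]],[0.01,[0.017,0,0],[0,0,0]]])

```text
time: 7.65
tool_pos: [0.5635, 0.2745, 0.1424]
ee_rot: [3.142, 0.0, 0.471]
wrist_force: [-0.8, -0.7, -1.0]
width: 0.0199
finger_force: 30.0
```

Call:
drive_tool(series=[[0.01,[0,0,-0.006],[0,0,0]],[0.01,[0,0,-0.012],[0,0,0]],[0.01,[-0.0005,0,-0.017],[0,0,0]],[0.01,[-0.001,0,-0.022],[0,0,0]],[0.01,[-0.001,0,-0.022],[0,0,0]]])

```text
time: 8.28
tool_pos: [0.5624, 0.2739, 0.1651]
ee_rot: [3.141, -0.001, 0.471]
wrist_force: [-0.6, 0.9, 0.0]
width: 0.0196
finger_force: 30.0
```

```bash
python3 - <<'E'
from h import *
import fit
o=robot.get_obs(); p=o["tool_pos"]; y=o["ee_rot"][2]; print(p,o["ee_rot"],o["wrist_force"],o["width"])
f=np.array([np.cos(y),np.sin(y),0]); q=p-[0,0,.1165]
s=imaging.snapshot("scene")[:,:,::-1].copy()
c,o0=crop(s,(343,172),75,100,8)
for P in (q,q+.02*f):
    u=(proj("scene",P)[0]-o0+.5)*8-.5; cv2.circle(c,tuple(int(v) for v in u),2,(0,255,0),-1)
cv2.imwrite("pics/c6.png",c)
E
```

```text
[0.56236517 0.27391753 0.16510051] [ 3.14140360e+00 -5.12190439e-04  4.71205188e-01] [-0.64561779  0.92838323  0.01301321] 0.019607971161002935
```

View pics/c6.png

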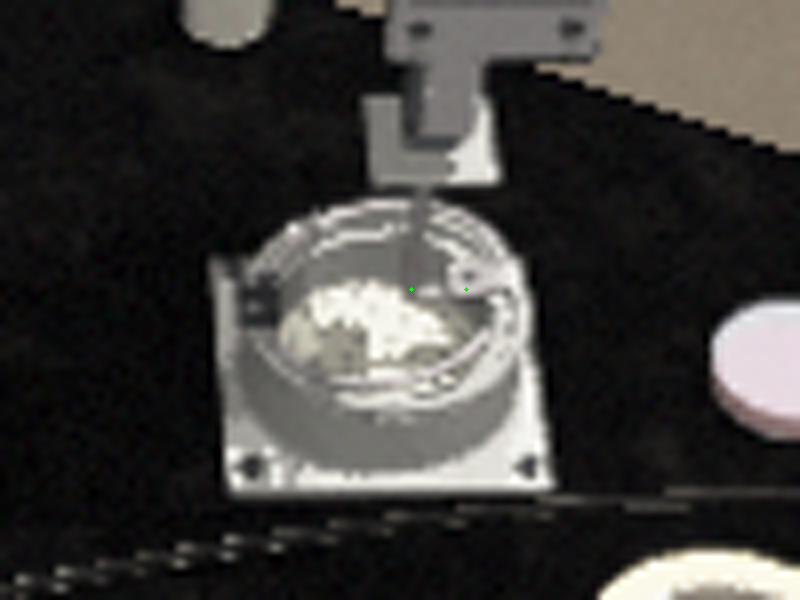

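The toe is under the lug near (455,290) and the ring is coming out of its groove. I'll continue the lift along the arc.

Call:
drive_tool(series=[[0.01,[-0.001,0,-0.008],[0,0,0]],[0.01,[-0.003,0,-0.016],[0,0,0]],[0.01,[-0.006,0,-0.024],[0,0,0]],[0.01,[-0.009,0,-0.032],[0,0,0]],[0.01,[-0.009,0,-0.032],[0,0,0]]])

```text
time: 8.95
tool_pos: [0.5539, 0.2697, 0.1967]
ee_rot: [-3.142, 0.0, 0.471]
wrist_force: [-1.4, -1.0, -4.0]
width: 0.0199
finger_force: 30.0
```

```bash
python3 - <<'E'
from h import *
import fit
o=robot.get_obs(); p=o["tool_pos"]; y=o["ee_rot"][2]; print(p,o["ee_rot"],o["wrist_force"],o["width"])
f=np.array([np.cos(y),np.sin(y),0]); q=p-[0,0,.1165]
s=imaging.snapshot("scene")[:,:,::-1].copy()
c,o0=crop(s,(343,167),75,100,8)
for P in (q,q+.02*f):
    u=(proj("scene",P)[0]-o0+.5)*8-.5; cv2.circle(c,tuple(int(v) for v in u),2,(0,255,0),-1)
h=(.5528,.2697,.4714)
for th in(.3,.6):
  for r in (69,91):
    u=(proj("scene",fit.W(h,(-45+r*np.cos(th),0,39.5+r*np.sin(th))))[0]-o0+.5)*8-.5; cv2.circle(c,tuple(int(v) for v in u),2,(0,0,255),-1)
cv2.imwrite("pics/c7.png",c)
E
```

```text
[0.55388815 0.26969177 0.19670947] [-3.14153788e+00  4.38973643e-04  4.71250240e-01] [-1.43601198 -0.97906703 -4.00551015] 0.019888474285901722
```

View pics/c7.png

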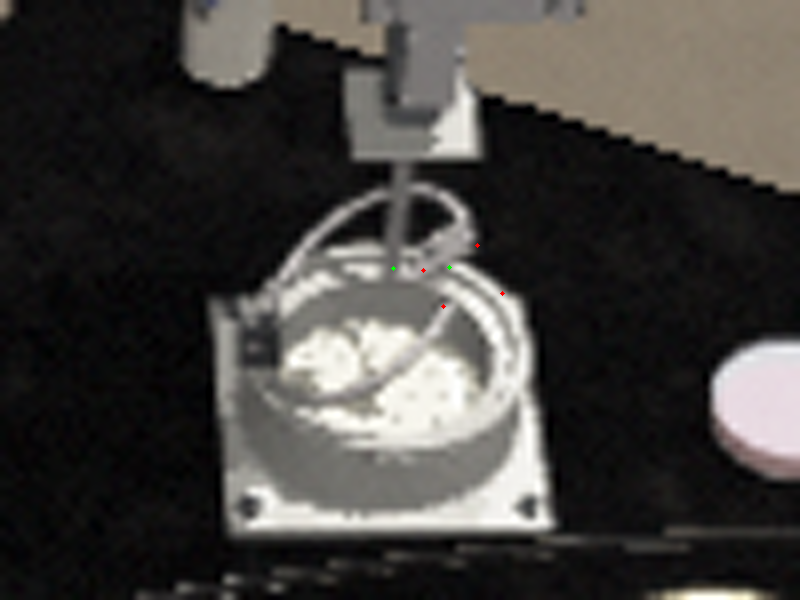

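The ring stands at about 0.65 rad, with the lug at (445,250) resting on the toe. To retreat I'll lower the pick a little, back away, then rise.

Call:
drive_tool(series=[[0.01,[0,0,0.004],[0,0,0]],[0.01,[0,0,0.007],[0,0,0]],[0.01,[-0.008,0,0.007],[0,0,0]],[0.01,[-0.015,0,0.007],[0,0,0]],[0.01,[-0.02,0,0.007],[0,0,0]]])

```text
time: 9.62
tool_pos: [0.5361, 0.2606, 0.1898]
ee_rot: [3.141, -0.001, 0.471]
wrist_force: [0.2, 1.1, -1.5]
width: 0.02
finger_force: 30.0
```

Call:
drive_tool(series=[[0.01,[0,0,0],[0,0,0]],[0.01,[0,0,-0.015],[0,0,0]],[0.01,[0,0,-0.04],[0,0,0]],[0.01,[0,0,-0.07],[0,0,0]],[0.01,[0,0,-0.1],[0,0,0]]])

```text
time: 10.25
tool_pos: [0.5368, 0.2609, 0.2917]
ee_rot: [3.141, -0.002, 0.471]
wrist_force: [-0.5, 0.4, -0.7]
width: 0.0202
finger_force: 30.0
```

```bash
python3 - <<'E'
from h import *
h=np.array([.5475,.267]); u=np.array([np.cos(.4714),np.sin(.4714)]); p=h-.013*u; print(p)
o=robot.get_obs(); print(o["tool_pos"],o["ee_rot"],o["wrist_force"])
a=(*p,.29,.4714); b=(.512,.015,.29,.417); c=(.512,-.2365,.29,.363)
print(d(a,b),d(b,c))
s=imaging.snapshot("scene")[:,:,::-1]
cv2.imwrite("pics/c8.png",crop(s,(343,167),75,100,8)[0])
E
```

```text
[0.53591787 0.26109626]
[0.53677017 0.26088236 0.29166446] [ 3.14131237e+00 -1.60535703e-03  4.71217549e-01] [-0.52146946  0.4439645  -0.7496796 ]
(array([-0.1331,  0.2084,  0.    ]), array([-0.    , -0.    ,  0.0544])) (array([-0.1019,  0.2299,  0.    ]), array([ 0.   , -0.   ,  0.054]))
```

View pics/c8.png

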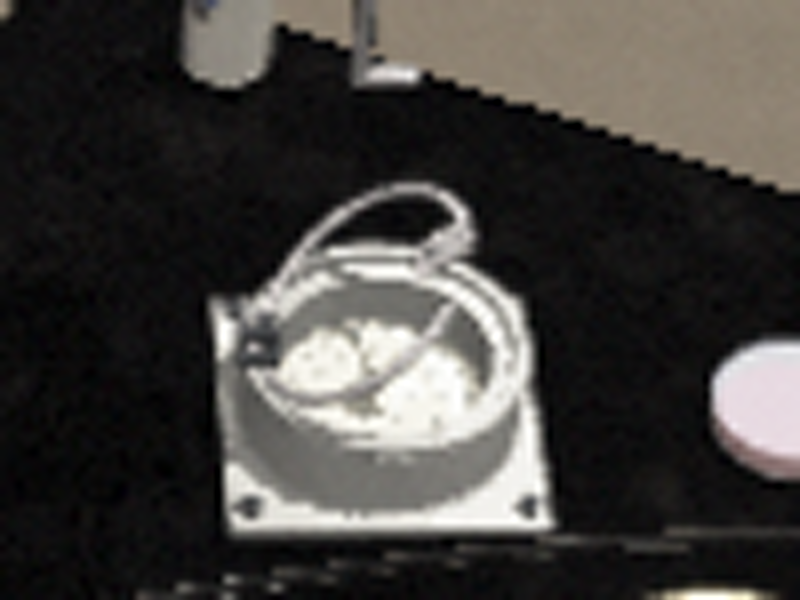

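The ring stays up, with the lug at (450,245), and the pick is clear of it. Back to the rack.

Call:
drive_tool(series=[[0.01,[-0.022,0.034,0],[0,0,0.006]],[0.01,[-0.05,0.078,0],[0,0,0.02]],[0.01,[-0.078,0.122,0],[0,0,0.033]],[0.01,[-0.106,0.166,0],[0,0,0.045]],[0.01,[-0.1331,0.2084,0],[0,0,0.0544]]])

```text
time: 10.92
tool_pos: [0.5124, 0.013, 0.2899]
ee_rot: [3.141, -0.001, 0.417]
wrist_force: [0.2, 0.4, -0.1]
width: 0.0196
finger_force: 30.0
```

Call:
drive_tool(series=[[0.01,[-0.022,0.05,0],[0,0,0.014]],[0.01,[-0.044,0.1,0],[0,0,0.027]],[0.01,[-0.066,0.15,0],[0,0,0.04]],[0.01,[-0.086,0.195,0],[0,0,0.054]],[0.01,[-0.1019,0.2299,0],[0,0,0.054]]])

```text
time: 11.55
tool_pos: [0.5122, -0.2391, 0.2897]
ee_rot: [3.141, -0.0, 0.361]
wrist_force: [0.7, 0.6, -0.6]
width: 0.0199
finger_force: 30.0
```

Call:
drive_tool(series=[[0.01,[0,0,0],[0,0,0]],[0.01,[0,0,0],[0,0,0]],[0.01,[0,0,0.02],[0,0,0]],[0.01,[0,0,0.04],[0,0,0]],[0.01,[0,0,0.05],[0,0,0]]])

```text
time: 12.18
tool_pos: [0.5123, -0.2352, 0.2386]
ee_rot: [-3.14, 0.001, 0.365]
wrist_force: [-0.2, 0.6, -1.4]
width: 0.0197
finger_force: 30.0
```

```bash
python3 - <<'E'
from h import *
for i in range(4):
    o=robot.get_obs(); print(o["tool_pos"].round(4),o["ee_rot"].round(4),o["wrist_force"].round(1),o["width"]); s=imaging.snapshot("scene")[:,:,::-1]
c=crop(s,(246,275),75,100,8); print(c[1]); cv2.imwrite("pics/c9.png",c[0])
E
```

```text
[ 0.5123 -0.2352  0.2386] [-3.1404e+00  6.0000e-04  3.6490e-01] [-0.2  0.6 -1.4] 0.019681873471265324
[ 0.512  -0.2352  0.2375] [-3.1392e+00  1.7000e-03  3.6470e-01] [-0.1 -0.  -1.7] 0.01964720146403802
[ 0.5122 -0.2355  0.2385] [-3.1399e+00  1.2000e-03  3.6440e-01] [ 0.8 -0.3 -0.7] 0.01987246308011996
[ 0.5125 -0.236   0.2395] [-3.1414e+00  1.0000e-04  3.6400e-01] [ 0.5 -0.3 -0.4] 0.01980115549526666
(196, 237)
```

View pics/c9.png

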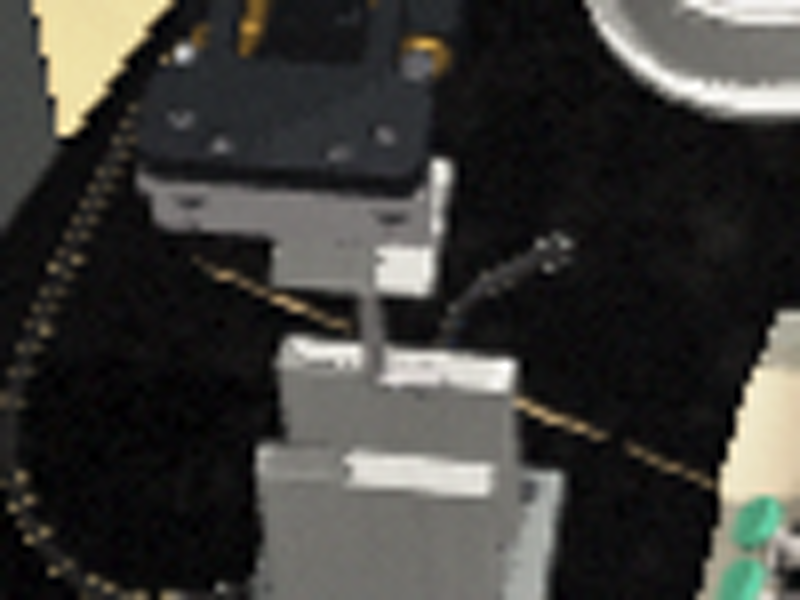

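The shank foot at (375,380) lines up with the gap between the plates, the same as when it was lifted out. I'll lower it in.

Call:
drive_tool(series=[[0.01,[0,0,0.02],[0,0,0]],[0.01,[0,0,0.045],[0,0,0]],[0.01,[0,0,0.07],[0,0,0]],[0.01,[0,0,0.088],[0,0,0]],[0.01,[0,0,0.092],[0,0,0]]])

```text
time: 13.0
tool_pos: [0.5121, -0.2366, 0.1467]
ee_rot: [-3.141, 0.001, 0.363]
wrist_force: [1.1, -0.4, -0.6]
width: 0.0195
finger_force: 30.0
```

Call:
drive_tool(series=[[0.01,[0,0,0.003],[0,0,0]],[0.01,[0,0,0.006],[0,0,0]],[0.01,[0,0,0.006],[0,0,0]],[0.01,[0,0,0.006],[0,0,0]]])

```text
time: 13.5
tool_pos: [0.5126, -0.237, 0.1419]
ee_rot: [3.141, -0.0, 0.363]
wrist_force: [-0.3, -0.2, -0.8]
width: 0.0201
finger_force: 30.0
```

Call:
drive_tool(series=[[0.07,[0,0,0],[0,0,0]],[0.07,[0,0,0],[0,0,0]],[0.07,[0,0,0],[0,0,0]],[0.07,[0,0,0],[0,0,0]],[0.07,[0,0,0],[0,0,0]]])

```text
time: 14.12
tool_pos: [0.5124, -0.2369, 0.1415]
ee_rot: [3.141, 0.0, 0.363]
wrist_force: [-0.3, -0.1, 0.1]
width: 0.0661
finger_force: 0.0
```

Call:
drive_tool(series=[[0.08,[0,0,0],[0,0,0]],[0.08,[0,0,0],[0,0,0]],[0.08,[0,0,0],[0,0,0]]])

```text
time: 14.5
tool_pos: [0.5124, -0.2368, 0.1415]
ee_rot: [3.142, 0.0, 0.363]
wrist_force: [-0.3, 0.6, 0.2]
width: 0.0797
finger_force: 0.0
```

Call:
drive_tool(series=[[0.08,[0,0,-0.02],[0,0,0]],[0.08,[0,0,-0.05],[0,0,0]],[0.08,[0,0,-0.09],[0,0,0]],[0.08,[0,0,-0.13],[0,0,0]],[0.08,[0,0,-0.15],[0,0,0]]])

```text
time: 15.12
tool_pos: [0.513, -0.2371, 0.2946]
ee_rot: [3.138, -0.003, 0.363]
wrist_force: [0.3, -1.0, 0.2]
width: 0.0801
finger_force: 0.0
```

Call:
drive_tool(series=[[0.08,[-0.04,0,0],[0,0,0]],[0.08,[-0.08,0,0],[0,0,0]],[0.08,[-0.12,0,0],[0,0,0]],[0.08,[-0.12,0,0],[0,0,0]],[0.08,[-0.12,0,0],[0,0,0]]])

```text
time: 15.75
tool_pos: [0.4006, -0.2793, 0.2916]
ee_rot: [3.141, -0.001, 0.363]
wrist_force: [0.1, -0.0, -0.1]
width: 0.08
finger_force: 0.0
```

```bash
python3 - <<'E'
from h import *
s=imaging.snapshot("scene")[:,:,::-1]
A=[crop(s,(246,290),75,100,4),crop(s,(320,200),75,100,4)]
cv2.imwrite("pics/c10.png",np.hstack([crop(s,(246,290),100,100,4)[0],crop(s,(320,200),100,100,4)[0]])); print(robot.get_obs()["tool_pos"])
E
```

```text
[ 0.40088194 -0.27916894  0.29145492]
```

View pics/c10.png

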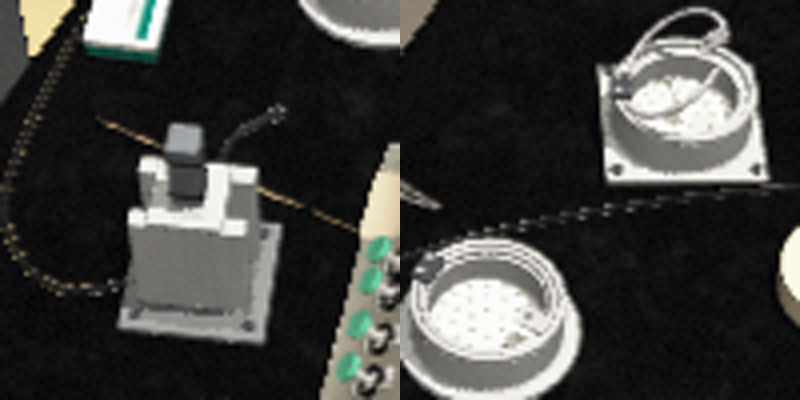

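The pick hangs upright in the rack (handle at (185,145)), the square holder's ring is up and the round holder's ring is down. I'm handing in the job.

```bash
python3 -c "
from bench import robot
print(robot.close_job())"
```

```text
the job is handed in; nothing more can be done
None
```

The job is handed in: the square holder's ring stands up at about 0.65 rad (estimated from the pictures), the round holder's ring is down, and the pick hangs upright in its rack, released, at about 16 s of the 48 s allowed; the verdict was not reported back.

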